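# Clear the gateway, then shut and bolt the reject bay

## Robot

A 6-joint arm with a two-finger parallel gripper is mounted at the origin on the work surface. World frame = base frame: x ahead of the robot, y to its left, z up, the work surface at z = 0. Lengths are in mm, angles in rad, forces in N, time in s.
With the tool pointing down it reaches from about 275 to 875 mm from the base axis. Payload 12.5 kg.
Tool frame: the origin (TCP) lies midway between the tips of the shut fingers; the grasp point (between the pads) lies 19 mm behind it; z points along the fingers, y is the direction in which the jaws open and shut (so a half turn about z gives the same grasp; the last joint's range is limited). The gripper opens to 85 mm and grips with 20 to 120 N. Pads are 22 mm wide; open, the fingers measure 114 mm over their backs; the gripper's body (76 mm by 85 mm) begins 54 mm behind the grasp point. The pads swing forward as they close: fully open they stand 13 mm farther back than shut.
Start: joints at [1.178, 0.351, 1.652, -0, 1.139, -0.085], TCP at [166.598, 524.147, 231.29] pointing down, gripper open.
Joint ranges: [-2.75, 2.75], [-0.79, 2.1], [0.01, 2.65], [-1.57, 4.71], [0.07, 3.14], [-2.87, 2.87]. Speed limits (rad/s): [2.22, 2.22, 2.79, 3.14, 3.14, 3.14].

## Interface

Orientations are given as a 3x3 rotation matrix whose columns are the frame's x, y, z axes.
In Python, from bench import arm gives the robot as it stands.
- The arm moves only by the shell command python3 -m pendant 'ROWS' [FORCE]. ROWS is JSON, a list of rows, each a list of 3 entries, a list of its own where there are three numbers: the opening in per cent of the stroke, from 0 (shut) to 100 (fully open), then the shift along the tool's x, y, z in mm, then the turn, a rotation vector about the tool's x, y, z in degrees. A call has 1 to 12 rows; each row shifts and turns the pose as measured when the row begins, along the tool's axes as they then stand; what a row does not reach is not made up. A row lasts 1/12 s, in which the tool goes at most 41.7 mm and 7.16 degrees, less where a joint would pass 70% of its speed; a pose out of reach is approached as far as the arm can. A call is refused whole if a number of a shift passes 41.7 or a number of a turn 7.16, either way. A call with a gripper value outside its range is refused whole. The fingers move at their own pace and stop on an object; FORCE is the grip in N (left out, the last holds). Time passes only in rows, so rows that do not move let the fingers close. It gives the time, the measured TCP pose, the force and the opening at its end, in the units of the state.
- arm.read_state(): the state, without advancing time (a new reading comes with each control period).
- arm.read_camera(name): name is "scene" or "top" or "wrist"; returns the picture (384x512x3 uint8, blue, green, red); there is no depth.
- arm.camera_info(name): a dict with "camera_matrix" (3x3 intrinsics, pixels), "R" (3x3) and "t" (3): a world point X has camera coordinates R X + t. Camera axes: x right, y down, z forward; pixel columns grow to the right and rows downward; lengths in mm; the calibration is good to about 2 mm. A picture is of the moment at which its call begins: read the wrist's pose just before it. camera_info takes no time and is no camera call; for the wrist camera it gives the pose at the moment of the call.
- arm.close_job(): hands the job in, once; it reports no verdict.
Trained networks look in the newest picture that a camera, given by its name, has taken for a name from the list of things; names that differ only in an ending like _2 or _b are one class to them, and where a whole thing is asked for, a point or a joint stands for the part that bears it (a point fixed in the world has none). Each returns a list of dicts, best first, with "score" (0 to 1); they miss things now and then, are a little off and sometimes report something else, mostly with a low value. They report only what shows in the picture. A call takes as long as a camera call.
- arm.find_in(target, camera): "bbox" ([left, top, right, bottom] in pixels, round what is visible of it).
- arm.pinpoint(target, camera): "location" ([column, row] in pixels: a listed point, or the origin of a listed thing).
The state is a dict: "clock": time; "qpos": joint angles; "joint_velocities": joint speeds; "effort": joint torques, N m; "tcp_pos": TCP position; "ee_rot": TCP orientation; "ft_force": force on the tool from outside, world axes, zero at the start; "torque": the same for the moment, N m; "opening": opening from 0.0 (shut) to 1.0 (fully open).
Only numpy, scipy, OpenCV 4.12 (cv2) and the standard library are available. Lean on these libraries where they do the work, as an engineer would, in place of code of your own. Each camera call takes 0.05 s, during which the arm holds its last target. There are 200 camera calls.

## Task

A good lampshade has been left standing in the open gateway of the reject bay. Take it out of the way and leave it standing upright, wholly on the black rubber mat, without tipping it over; then swing the gate fully shut, and then slide the barrel bolt on top of the gate fully home through its keeper. Leave the rejects in the bay and everything else on the bench where it is.

Things in the scene. Friction and masses are not known exactly. Their poses are not given: they have to be found in the camera images.
- bay: Reject bay, a low open-topped pen of blue sheet and dark steel rails fixed to the bench (position and yaw differ each time). Origin: on the bench, middle of the gateway, which is the pen's robot-side face. Its x points into the bay (back wall at x = 195 mm), y to the left along the gateway, z up. Square posts 22 mm wide, 70 mm high at y = +118 and -118 mm; side and back walls 65 mm high.
- gate (a joint): Gate of the bay, 203 mm long, 10 mm thick, bottom 7 mm and top 69 mm above the bench; it turns about an upright hinge at the left post and opens outwards, away from the bay's inside. Angle in rad: 0 = fully shut against a stop, lying along the gateway (from the hinge towards bay -y), 1.6 = fully open (pointing along bay -x). It stays where it is left; friction about 0.08 N m, so it is easily pushed shut on its outer face with shut fingers.
- gate_hinge (a point): The gate's hinge axis (vertical), in the bay's frame at x = 0, y = +105 mm, 64 mm above the bench (height of the middle of the gate's top rail).
- gate_end (a point): Middle of the gate's free end, 203 mm from the hinge, 64 mm above the bench, on the mid-plane of the gate.
- bolt (a joint): Steel barrel bolt on top of the gate near its free end; slide in m along the gate, 0 = fully drawn back towards the hinge, 0.036 = fully home (end stop), away from the hinge, through the keeper. Friction about 2 N; it stays where it is left.
- bolt_knob (a point): Centre of the top of the bolt's upright round knob: 12 mm in diameter, top 115 mm above the bench, standing about 30 mm clear above the rod (whose top is 85 mm above the bench). It moves with the gate and the bolt, over the gate's mid-plane, 135 mm from the hinge at joint value 0 and 171 mm at 0.036. The bolt's two collars, 108 and 190 mm from the hinge, reach 87 mm above the bench: nothing on the gate but the knob is higher.
- keeper (a point): Middle of the keeper, a steel staple on top of the right post, 80 mm above the bench, its top 90 mm above the bench.
- shade: The lampshade to clear: red painted cone standing mouth down, 76 mm in diameter at the foot, narrowing to 44 mm at 108 mm height, then a black cylindrical neck 36 mm in diameter from 108 to 145 mm height. About 0.16 kg. Origin: centre of its foot; z up along its axis. It stands in the gateway, in the gate's way, about in the middle.
- mat: Square black rubber mat fixed to the bench, 160 x 160 mm, 6 mm thick, left or right of the bay, nearer the robot. Origin: centre of its underside; x, y along its edges.
- tote: Blue open tote of small parts, 150 x 150 x 70 mm high, fixed to the bench; the tote and the mat may change sides. Origin: centre of its underside.
- reject_a: Rejected lampshade of the same red cone shape, standing deep in the bay on its left. Leave it. Origin: centre of its foot.
- reject_b: Rejected squat red dome shade, 90 mm in diameter, 72 mm high, standing deep in the bay on its right. Leave it. Origin: centre of its foot.
- lamp_base: Round dark steel lamp base, 84 mm in diameter, 40 mm high with its stub, left of the bay. Leave it. Origin: centre of its underside.
- driver: Screwdriver, 190 mm long, lying at the right side of the bench. Leave it. Origin: under its middle.
- oil: Small bottle, 52 mm in diameter, 130 mm high, right of the bay. Leave it. Origin: centre of its underside.
- carton: White carton, 80 x 80 x 110 mm high, left of the bay. Leave it. Origin: centre of its underside.
- wrench: Wrench, 160 mm long, lying at the right side of the bench. Leave it. Origin: under its middle.

How it is judged:
By the outcome, as a careful person would: the job done as asked, in the order asked, and still so for the second after the job is handed in, with the robot touching nothing.
It also fails if it takes over 64 s, if anything falls off the work surface, if the arm or the gripper's body presses on something with over 40 N, if the wrist force passes 120 N, or if a joint passes its speed limit or range.

## Working session

There is one attempt and no reset: what is moved stays moved. The work goes in short steps, Python scripts to look and compute and a shell command to move; the robot and the scene stay as the last step left them, time stands still between calls to the robot, and variables do not carry over. Pictures are saved under pics/ and viewed, about 8 in all and at most 12, crops included, and the job is handed in when it is done.

```bash
mkdir -p pics; ls
cat > h.py <<'E'
import numpy as np, cv2
from bench import arm
def ray(cam,px):
    i=arm.camera_info(cam);K=np.array(i["camera_matrix"]);R=np.array(i["R"]);t=np.array(i["t"]).ravel()
    return -R.T@t, R.T@np.linalg.inv(K)@np.array([px[0],px[1],1.])
def at_z(cam,px,z):
    c,d=ray(cam,px);return c+d*(z-c[2])/d[2]
def proj(cam,X):
    i=arm.camera_info(cam);K=np.array(i["camera_matrix"]);p=K@(np.array(i["R"])@np.array(X,float)+np.array(i["t"]).ravel());return p[:2]/p[2]
E
python3 - <<'E'
from h import *
for c in("scene","top"):
    im=arm.read_camera(c);cv2.imwrite(f"pics/{c}0.png",im)
    print(c,ray(c,(256,192))[0].round())
Z=dict(bay=0,gate_hinge=64,gate_end=64,bolt_knob=115,keeper=80,shade=0,mat=0,tote=0,reject_b=0,lamp_base=0,oil=0,carton=0)
for n,z in Z.items():
    for c in("top","scene"):
        for r in arm.pinpoint(n,c)[:2]:
            print(n,c,round(r["score"],2),np.round(r["location"]),at_z(c,r["location"],z)[:2].round())
s=arm.read_state();print(s["clock"],np.round(s["ee_rot"],2))
E
```

```text
pics
scene [1386.  431. 1003.]
top [ 393.  -74. 1331.]
gate_hinge scene 0.5 [297. 217.] [546.  74.]
gate_end top 0.66 [244. 258.] [363. -31.]
gate_end scene 0.75 [290. 179.] [388. -37.]
bolt_knob top 0.61 [230. 242.] [417.   9.]
bolt_knob scene 0.53 [294. 179.] [433.   1.]
keeper top 0.73 [274. 188.] [ 591. -131.]
keeper top 0.38 [250. 161.] [685. -53.]
keeper scene 0.78 [235. 194.] [ 581. -148.]
shade top 0.76 [250. 200.] [563. -50.]
shade scene 0.79 [259. 220.] [573. -55.]
mat top 0.64 [329. 237.] [ 434. -323.]
mat scene 0.97 [219. 170.] [ 430. -336.]
tote top 0.72 [144. 243.] [416. 314.]
tote scene 0.6 [380. 240.] [428. 336.]
reject_b top 0.81 [251. 159.] [710. -56.]
reject_b top 0.6 [218. 164.] [692.  61.]
reject_b scene 0.84 [269. 254.] [684.  53.]
reject_b scene 0.78 [236. 244.] [709. -60.]
lamp_base top 0.9 [140. 183.] [625. 338.]
lamp_base scene 0.63 [366. 281.] [611. 354.]
lamp_base scene 0.63 [180. 162.] [ 475. -502.]
oil top 0.58 [330. 164.] [ 690. -331.]
oil scene 0.97 [180. 212.] [ 696. -313.]
oil scene 0.61 [168. 187.] [ 619. -436.]
carton top 0.7 [143. 159.] [712. 330.]
carton scene 0.98 [342. 301.] [715. 322.]
1.3 [[-0.95  0.3  -0.  ]
 [ 0.3   0.95 -0.  ]
 [ 0.   -0.   -1.  ]]
```

View pics/scene0.png

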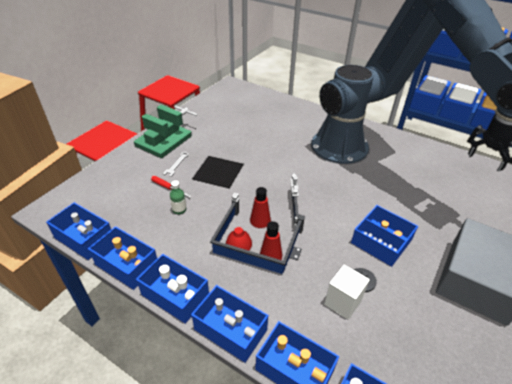

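View pics/top0.png

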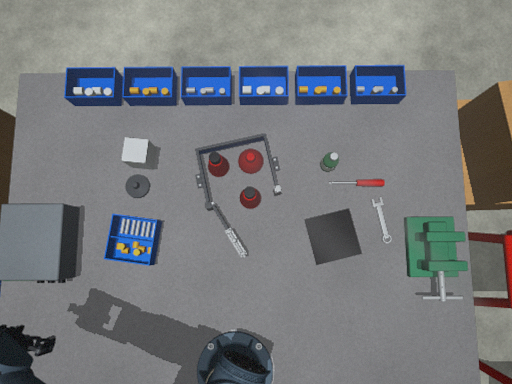

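The pictures agree with the networks. The shade is in the gateway near (568,-53), at top px (250,198). The gate is open towards the robot and the mat is on the right near (432,-330), at px (333,237). I'll approach from above.

```bash
cat >> h.py <<'E'
def go(goal):
    s=arm.read_state();R=np.array(s["ee_rot"]);d=R.T@(np.array(goal)-np.array(s["tcp_pos"]))
    print("tcp",np.round(s["tcp_pos"],1),"tool delta",d.round(1),"n",round(np.linalg.norm(d)/40,1),"yaw of tool y",round(np.degrees(np.arctan2(R[1,1],R[0,1])),1),"F",np.round(s["ft_force"],1),"op",round(s["opening"],3),"t",round(s["clock"],2))
E
python3 -m pendant '[[100,[-32,-24,0],[0,0,0]],[100,[-32,-24,0],[0,0,0]],[100,[-32,-24,0],[0,0,0]],[100,[-32,-24,0],[0,0,0]],[100,[-32,-24,0],[0,0,0]],[100,[-32,-24,0],[0,0,0]],[100,[-32,-24,0],[0,0,0]],[100,[-32,-24,0],[0,0,0]],[100,[-32,-24,0],[0,0,0]],[100,[-32,-24,0],[0,0,0]],[100,[-32,-24,0],[0,0,0]],[100,[-32,-24,0],[0,0,0]]]'
python3 -c "
from h import *
go([520,-53,260])"
```

```text
clock: 2.3
tcp_pos: [452.6, 122.6, 231.9]
ee_rot: [[-0.956, 0.292, 0.004], [0.292, 0.956, 0.004], [-0.003, 0.005, -1.0]]
ft_force: [2.1, 0.4, 0.4]
opening: 1.0
tcp [452.6 122.6 231.9] tool delta [-115.9 -148.   -28.5] n 4.8 yaw of tool y 73.0 F [2.1 0.4 0.4] op 1.0 t 2.3
```

```bash
python3 -m pendant '[[100,[-23,-29,-6],[0,0,0]],[100,[-23,-29,-6],[0,0,0]],[100,[-23,-29,-6],[0,0,0]],[100,[-23,-29,-6],[0,0,0]],[100,[-23,-29,-6],[0,0,0]],[100,[0,0,0],[0,0,0]]]' >/dev/null
python3 - <<'E'
from h import *
go([568,-53,200])
cv2.imwrite("pics/w1.png",arm.read_camera("wrist"))
print(ray("wrist",(256,192))[0])
for n,z in dict(shade=0,gate_hinge=64,gate_end=64,bolt_knob=115,keeper=80,bay=0).items():
    for r in arm.pinpoint(n,"wrist")[:2]: print(n,round(r["score"],2),np.round(r["location"]),at_z("wrist",r["location"],z)[:2].round())
for r in arm.find_in("shade","wrist")[:3]: print(r)
E
```

```text
tcp [524.9 -65.1 263.1] tool delta [-37.2  24.1  63.4] n 1.9 yaw of tool y 72.7 F [ 0.  -0.8 -0.1] op 1.001 t 2.8
[444.43674637 -38.14909775 404.88635663]
shade 0.65 [275. 180.] [572. -49.]
shade 0.37 [ 73. 268.] [ 619. -413.]
gate_hinge 0.87 [372. 142.] [539.  79.]
gate_end 0.73 [244.  15.] [367. -26.]
bolt_knob 0.85 [287.  50.] [417.   2.]
keeper 0.76 [212. 228.] [ 584. -137.]
{'bbox': [248.3, 155.4, 301.3, 231.6], 'score': 0.93}
{'bbox': [237.1, 8.0, 308.1, 77.9], 'score': 0.63}
{'bbox': [340.8, 200.9, 425.0, 296.5], 'score': 0.39}
```

View pics/w1.png

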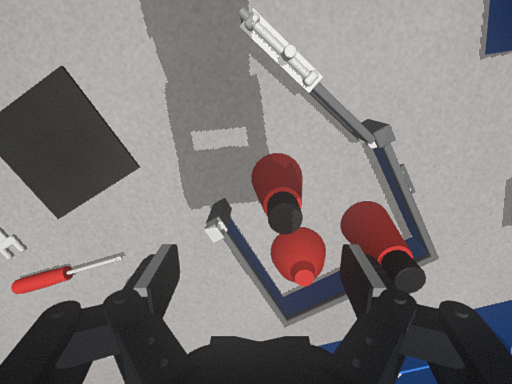

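The picture shows the shade's neck top at about (285,220). Visible mat corners are (63,67), (139,167) and (58,218).

Run:
```python
from h import *
print(at_z("wrist",(286,218),145), [at_z("wrist",p,6)[:2].round() for p in((63,67),(139,167),(58,218))])
n=at_z("wrist",(286,218),145); go([n[0],n[1],200]); go([n[0],n[1],112])
```

```text
[567.45530449 -42.64884741 145.        ] [array([ 343., -267.]), array([ 493., -229.]), array([ 531., -382.])]
tcp [522.7 -59.  262.1] tool delta [-37.9  28.4  62.3] n 2.0 yaw of tool y 73.0 F [-0.4  0.1  0.2] op 1.0 t 3.2
tcp [522.7 -59.  262.1] tool delta [-37.7  27.9 150.3] n 3.9 yaw of tool y 73.0 F [-0.4  0.1  0.2] op 1.0 t 3.2
```

```bash
python3 -m pendant '[[100,[-19,13,18],[0,0,0]],[100,[-19,13,18],[0,0,0]],[100,[0,0,20],[0,0,0]],[100,[0,0,0],[0,0,0]]]' >/dev/null
python3 -c "
from h import *
go([568,-45,112])"
```

```text
tcp [568.7 -41.5 206.2] tool delta [ 0.2 -4.1 94.1] n 2.4 yaw of tool y 73.2 F [ 0.2  0.2 -1.9] op 1.002 t 3.53
```

```bash
python3 -m pendant '[[100,[0,-2,30],[0,0,0]],[100,[0,-1,30],[0,0,0]],[100,[0,0,24],[0,0,0]],[100,[0,0,6],[0,0,0]],[100,[0,0,0],[0,0,0]],[60,[0,0,0],[0,0,0]],[25,[0,0,0],[0,0,0]],[20,[0,0,0],[0,0,0]],[20,[0,0,0],[0,0,0]],[20,[0,0,0],[0,0,0]],[20,[0,0,0],[0,0,0]],[20,[0,0,0],[0,0,0]]]' 40
python3 -c "
from h import *
go([568,-45,112])"
```

```text
clock: 4.53
tcp_pos: [572.3, -41.8, 125.4]
ee_rot: [[-0.959, 0.284, 0.021], [0.284, 0.959, 0.002], [-0.02, 0.008, -1.0]]
ft_force: [-0.5, -0.1, -0.9]
opening: 0.408
tcp [572.3 -41.8 125.4] tool delta [ 3.5 -4.4 13.3] n 0.4 yaw of tool y 73.5 F [-0.5 -0.1 -0.9] op 0.408 t 4.53
```

The grip is too high on the neck, so I'll reopen, go lower and regrip.

```bash
python3 -m pendant '[[70,[0,0,0],[0,0,0]],[70,[0,0,0],[0,0,0]],[70,[3,-3,12],[0,1.1,0]],[70,[0,0,5],[0,0,0]],[70,[0,0,0],[0,0,0]],[20,[0,0,0],[0,0,0]],[20,[0,0,0],[0,0,0]],[20,[0,0,0],[0,0,0]],[20,[0,0,0],[0,0,0]],[20,[0,0,0],[0,0,0]],[20,[0,0,0],[0,0,0]]]' 50
python3 -c "
from h import *
go([568,-45,112])"
```

```text
clock: 5.45
tcp_pos: [570.1, -46.6, 109.2]
ee_rot: [[-0.959, 0.283, 0.004], [0.283, 0.959, 0.003], [-0.003, 0.004, -1.0]]
ft_force: [0.7, 0.1, -2.0]
opening: 0.407
tcp [570.1 -46.6 109.2] tool delta [ 2.4  1.  -2.8] n 0.1 yaw of tool y 73.6 F [ 0.7  0.1 -2. ] op 0.407 t 5.45
```

```bash
python3 -m pendant '[[20,[0,0,-10],[0,0,0]],[20,[0,0,-28],[0,0,0]],[20,[0,0,-30],[0,0,0]],[20,[0,0,-30],[0,0,0]],[20,[0,0,-25],[0,0,0]],[20,[0,0,0],[0,0,0]]]'
python3 - <<'E'
from h import *
go([437,-325,225])
cv2.imwrite("pics/t1.png",arm.read_camera("scene")[120:300,150:350].repeat(3,0).repeat(3,1))
E
```

```text
clock: 5.95
tcp_pos: [567.6, -45.8, 237.4]
ee_rot: [[-0.959, 0.282, -0.003], [0.282, 0.959, 0.005], [0.004, 0.004, -1.0]]
ft_force: [0.3, 0.2, -0.6]
opening: 0.411
tcp [567.6 -45.8 237.4] tool delta [  46.4 -304.7   11.3] n 7.7 yaw of tool y 73.6 F [ 0.3  0.2 -0.6] op 0.411 t 5.95
```

View pics/t1.png

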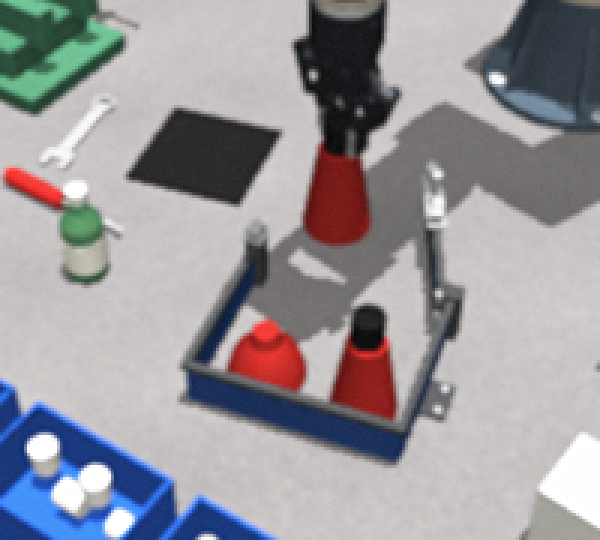

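The shade hangs upright in the gripper at crop px (340,195), clear of the bay. I'll carry it to the mat.

```bash
python3 -m pendant '[[20,[3,-18,0],[0,0,0]],[20,[5,-30,0],[0,0,0]],[20,[5,-34,0],[0,0,0]],[20,[5,-34,0],[0,0,0]],[20,[5,-34,0],[0,0,0]],[20,[5,-34,0],[0,0,0]],[20,[5,-34,0],[0,0,0]],[20,[5,-30,0],[0,0,0]],[20,[4,-26,0],[0,0,0]],[20,[2,-12,0],[0,0,0]],[20,[0,0,0],[0,0,0]]]' >/dev/null
python3 -c "
from h import *
go([437,-325,117])"
```

```text
tcp [ 433.3 -314.1  223.1] tool delta [ -9.  -10.5 105.8] n 2.7 yaw of tool y 73.9 F [ 0.1 -0.7 -1.6] op 0.413 t 6.92
```

```bash
python3 -m pendant '[[20,[-4,-5,24],[0,0,0]],[20,[-3,-3,26],[0,0,0]],[20,[0,0,22],[0,0,0]],[20,[0,0,12],[0,0,0]],[20,[0,0,0],[0,0,0]],[20,[0,0,0],[0,0,0]]]' >/dev/null
python3 - <<'E'
from h import *
s=arm.read_state();print(np.round(s["ee_rot"],3))
go([437,-325,116])
im=arm.read_camera("top");print(arm.find_in("mat","top")[:1],arm.find_in("shade","top")[:2])
cv2.imwrite("pics/t2.png",np.hstack([cv2.resize(im[170:290,270:390],(400,400)),cv2.resize(arm.read_camera("scene")[110:230,160:280],(400,400))]))
E
```

```text
[[-0.96   0.279 -0.024]
 [ 0.278  0.96   0.022]
 [ 0.029  0.014 -0.999]]
tcp [ 435.2 -318.9  131.8] tool delta [-3.9 -5.6 15.6] n 0.4 yaw of tool y 73.8 F [ 0.3 -0.8 -0.9] op 0.408 t 7.42
[{'bbox': [303.0, 212.8, 339.7, 248.9], 'score': 0.59}] [{'bbox': [193.0, 133.6, 279.3, 254.8], 'score': 0.6}]
```

View pics/t2.png

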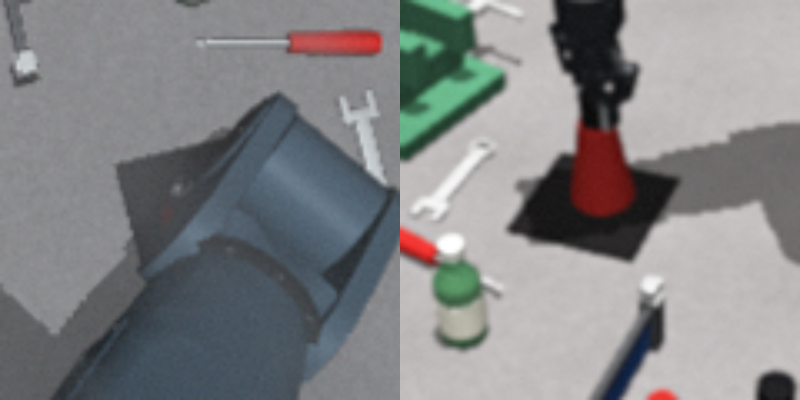

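The shade is just above the mat, roughly centred. I'll level the tool and lower it onto the mat.

```bash
python3 -m pendant '[[20,[-3,-4,3],[0.8,-1.7,0]],[20,[0,0,5],[0,0,0]],[20,[0,0,4],[0,0,0]],[20,[0,0,0],[0,0,0]]]' >/dev/null
python3 - <<'E'
from h import *
s=arm.read_state();print(np.round(s["ee_rot"],3))
go([437,-325,115.5])
E
```

```text
[[-0.96   0.278  0.007]
 [ 0.278  0.96  -0.006]
 [-0.008 -0.004 -1.   ]]
tcp [ 438.9 -325.3  123.6] tool delta [ 2.  -0.2  8.1] n 0.2 yaw of tool y 73.8 F [-0.5 -0.1 -1.1] op 0.407 t 7.95
```

```bash
python3 -m pendant '[[20,[0,0,4],[-0.2,0.4,0]],[20,[0,0,3],[0,0,0]],[20,[0,0,2],[0,0,0]],[20,[0,0,0],[0,0,0]]]'
python3 - <<'E'
from h import *
go([437,-325,115.5])
E
```

```text
clock: 8.28
tcp_pos: [439.3, -325.4, 114.3]
ee_rot: [[-0.96, 0.278, 0.0], [0.278, 0.96, 0.0], [-0.0, 0.001, -1.0]]
ft_force: [-0.4, 0.1, -0.5]
opening: 0.412
tcp [ 439.3 -325.4  114.3] tool delta [ 2.3 -0.2 -1.2] n 0.1 yaw of tool y 73.8 F [-0.4  0.1 -0.5] op 0.412 t 8.28
```

```bash
python3 -m pendant '[[20,[0,0,2],[0,0,0]],[20,[0,0,0],[0,0,0]]]' | grep -E "tcp|force"
python3 - <<'E'
from h import *
im=arm.read_camera("scene");cv2.imwrite("pics/t3.png",cv2.resize(im[130:200,180:260],(640,560),interpolation=cv2.INTER_CUBIC))
E
```

```text
tcp_pos: [440.2, -326.7, 114.2]
ft_force: [0.3, -0.1, -2.4]
```

View pics/t3.png

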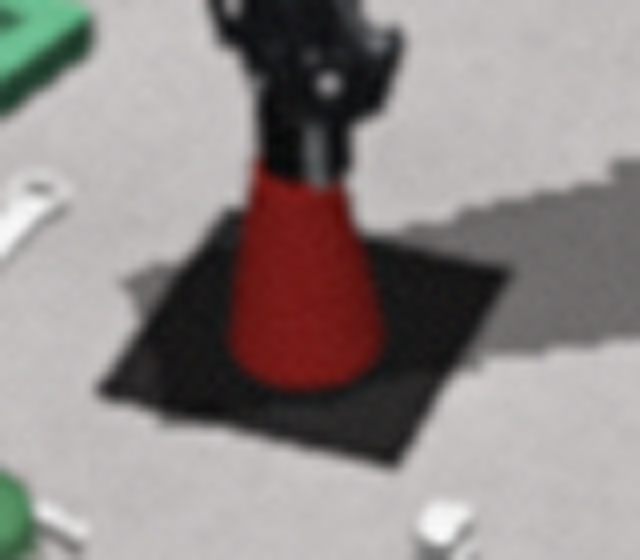

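The foot is well inside the mat, and z has stopped falling, so it's in contact. Release and retreat straight up.

```bash
python3 -m pendant '[[60,[0,0,-0.5],[0,0,0]],[70,[0,0,0],[0,0,0]],[80,[0,0,0],[0,0,0]],[80,[0,0,-10],[0,0,0]],[80,[0,0,-25],[0,0,0]],[80,[0,0,-30],[0,0,0]],[80,[0,0,-30],[0,0,0]],[80,[0,0,-10],[0,0,0]]]' | grep -E "tcp|force|open"
cat >> h.py <<'E'
H=np.array([542,77.]);Yb=np.array([-43,215.]);Yb/=np.linalg.norm(Yb);Xb=np.array([Yb[1],-Yb[0]])
def gp(a,r,off): # TCP beside gate at opening a, off mm from mid-plane on outer side
    u=-np.cos(a)*Yb-np.sin(a)*Xb; o=np.sin(a)*Yb-np.cos(a)*Xb
    return H+r*u+off*o
E
python3 - <<'E'
from h import *
s=arm.read_state();print(np.round(s["qpos"],2),np.round(s["ee_rot"],3))
e=np.array([372,-31]);v=(e-H)/np.linalg.norm(e-H);a=np.arctan2(-v@Xb,-v@Yb);print("gate angle",a)
p=gp(a,90,50);print(p);go([*p,200])
E
```

```text
tcp_pos: [438.6, -324.9, 223.1]
ft_force: [-0.2, -0.7, -0.3]
opening: 0.798
[-0.72  0.35  1.67  0.    1.12 -2.01] [[-0.96   0.278 -0.003]
 [ 0.278  0.96   0.003]
 [ 0.004  0.002 -1.   ]]
gate angle 1.2022242835970118
[439.22204825  70.9425555 ]
tcp [ 438.6 -324.9  223.1] tool delta [109.5 380.3  24.3] n 9.9 yaw of tool y 73.8 F [-0.2 -0.7 -0.3] op 0.798 t 9.17
```

```bash
python3 -m pendant '[[50,[6,20,0],[0,0,0]],[0,[11,38,0],[0,0,0]],[0,[11,38,0],[0,0,0]],[0,[11,38,0],[0,0,0]],[0,[11,38,0],[0,0,0]],[0,[11,38,0],[0,0,0]],[0,[11,38,0],[0,0,0]],[0,[11,38,0],[0,0,0]],[0,[11,38,0],[0,0,0]],[0,[11,38,0],[0,0,0]],[0,[5,20,0],[0,0,0]],[0,[0,0,0],[0,0,0]]]' | grep -E "tcp|force|open"
python3 -m pendant '[[0,[0,0,0],[0,0,-7]],[0,[0,0,0],[0,0,-7]],[0,[0,0,0],[0,0,-7]],[0,[0,0,0],[0,0,-7]],[0,[0,0,0],[0,0,0]]]' | grep -E "rot|open"
python3 - <<'E'
from h import *
print(np.round(arm.read_state()["qpos"],2))
a=1.2;p=gp(a,90,45);print(p);go([*p,52])
im=arm.read_camera("top")
print(arm.pinpoint("shade","top")[:2],arm.pinpoint("gate_end","top")[:1])
cv2.imwrite("pics/w2.png",arm.read_camera("wrist"))
for n,z in dict(gate_hinge=64,gate_end=64,bolt_knob=115,keeper=80).items():
    for r in arm.pinpoint(n,"wrist")[:1]: print(n,round(r["score"],2),np.round(r["location"]),at_z("wrist",r["location"],z)[:2].round())
E
```

```text
tcp_pos: [439.6, 87.4, 235.6]
ft_force: [-0.8, -0.1, 0.4]
opening: -0.002
ee_rot: [[-0.976, -0.217, 0.016], [-0.217, 0.976, -0.004], [-0.015, -0.008, -1.0]]
opening: -0.004
[ 0.1   0.15  1.9  -0.01  1.08 -1.69]
[441.92632053  66.49958679]
tcp [439.2  88.  238.6] tool delta [  4.7 -20.1 186.7] n 4.7 yaw of tool y 102.5 F [ 0.2 -0.3 -0.4] op -0.004 t 10.58
[{'location': [332.4, 236.1], 'score': 0.79}, {'location': [352.8, 181.8], 'score': 0.71}] [{'location': [243.2, 259.0], 'score': 0.87}]
gate_hinge 0.69 [234. 239.] [541.  77.]
gate_end 0.62 [160.  77.] [369. -34.]
bolt_knob 0.66 [171. 141.] [421.  -1.]
keeper 0.77 [ 46. 244.] [ 588. -146.]
```

View pics/w2.png

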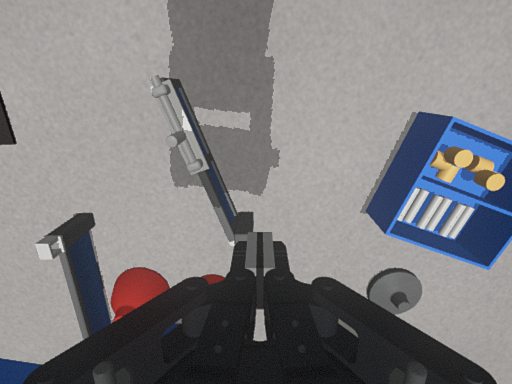

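The wrist view agrees with the earlier positions: hinge near (541,77), gate end near (370,-32). I'll descend beside the outer face at r≈60 mm.

Run:
```python
from h import *
go([*gp(1.2,60,45),52])
R=np.array(arm.read_state()["ee_rot"])
q=[gp(1.2,60,45)]+[gp(a,60,20) for a in(1.1,.9,.7,.5,.3,.15,0)]
for p,n in zip(q,q[1:]): print(n.round(),(R.T@np.append(n-p,0)).round(1))
```

```text
tcp [439.1  88.3 238. ] tool delta [-23.6 -10.1 186.5] n 4.7 yaw of tool y 102.1 F [ 0.2  0.2 -0.3] op -0.0 t 10.98
[483.  56.] [ -9.3 -29.7   0.4]
[488.  44.] [ -2.9 -12.3   0.1]
[496.  34.] [ -5.3 -11.5   0.2]
[505.  26.] [ -7.5 -10.2   0.2]
[516.  19.] [-9.4 -8.5  0.2]
[525.  16.] [-8.  -5.   0.2]
[534.  14.] [-8.7 -3.8  0.2]
```

```bash
python3 -m pendant '[[0,[-12,-5,20],[0,0,0]],[0,[-11,-5,36],[0,0,0]],[0,[0,0,38],[0,0,0]],[0,[0,0,38],[0,0,0]],[0,[0,0,30],[0,0,0]],[0,[0,0,18],[0,0,0]],[0,[0,0,0],[0,0,0]]]' | grep -E "tcp|force|rot"
python3 - <<'E'
from h import *
go([*gp(1.1,60,20),52])
E
```

```text
tcp_pos: [471.1, 82.6, 53.8]
ee_rot: [[-0.979, -0.204, 0.025], [-0.204, 0.979, -0.003], [-0.023, -0.008, -1.0]]
ft_force: [-1.4, -0.1, -0.1]
tcp [471.1  82.6  53.8] tool delta [ -5.6 -28.8   2.2] n 0.7 yaw of tool y 101.8 F [-1.4 -0.1 -0.1] op -0.001 t 11.57
```

```bash
python3 -m pendant '[[0,[-3,-14,1],[0,1.3,0]],[0,[-3,-15,0],[0,0,0]],[0,[-3,-12,0],[0,0,0]],[0,[-5,-11.5,0],[0,0,0]],[0,[-7.5,-10,0],[0,0,0]],[0,[-9.5,-8.5,0],[0,0,0]],[0,[0,0,0],[0,0,0]]]' | grep -E "tcp|force|rot"
python3 - <<'E'
from h import *
go([*gp(0,60,20),52])
arm.read_camera("scene")
for r in arm.pinpoint("gate_end","scene")[:2]: print(r["score"],at_z("scene",r["location"],64))
E
```

```text
tcp_pos: [518.4, 17.3, 56.9]
ee_rot: [[-0.979, -0.202, -0.001], [-0.202, 0.979, -0.007], [0.002, -0.007, -1.0]]
ft_force: [-0.3, -0.5, -0.7]
tcp [518.4  17.3  56.9] tool delta [-14.8  -6.1   4.9] n 0.4 yaw of tool y 101.6 F [-0.3 -0.5 -0.7] op -0.004 t 12.15
0.85 [ 555.77018066 -133.60288313   64.        ]
0.37 [ 569.99991197 -153.26961366   64.        ]
```

```bash
python3 -m pendant '[[0,[-8,-3,3],[0,0,0]],[0,[-6,-2,1],[0,0,0]],[0,[-5,0,0],[0,0,0]],[0,[-4,0,0],[0,0,0]],[0,[0,0,0],[0,0,0]]]' | grep -E "tcp|force"
python3 - <<'E'
from h import *
go([*gp(0,60,20),52])
arm.read_camera("scene")
for r in arm.pinpoint("gate_end","scene")[:2]: print(r["score"],at_z("scene",r["location"],64), "expect",gp(0,203,0))
E
```

```text
tcp_pos: [536.2, 18.0, 51.6]
ft_force: [0.7, 0.9, 0.4]
tcp [536.2  18.   51.6] tool delta [ 2.7 -3.3 -0.3] n 0.1 yaw of tool y 101.8 F [0.7 0.9 0.4] op 0.001 t 12.67
0.86 [ 591.58797136 -124.53708628   64.        ] expect [ 581.81157543 -122.05787717]
```

Keep pressing gently until the stop shows in the force.

```bash
python3 -m pendant '[[0,[-3,0,0],[0,0,0]],[0,[-3,0,0],[0,0,0]],[0,[-3,0,0],[0,0,0]]]' | grep -E "tcp|force"
python3 -m pendant '[[0,[-3,0,0],[0,0,0]],[0,[-3,0,0],[0,0,0]]]' | grep -E "tcp|force"
python3 - <<'E'
from h import *
im=arm.read_camera("scene");cv2.imwrite("pics/t4.png",cv2.resize(im[170:280,200:320],(660,605),interpolation=cv2.INTER_CUBIC)[:600])
E
```

```text
tcp_pos: [536.3, 18.8, 50.5]
ft_force: [-19.8, -8.1, 18.3]
tcp_pos: [535.9, 19.0, 50.2]
ft_force: [-20.9, -8.6, 19.1]
```

View pics/t4.png

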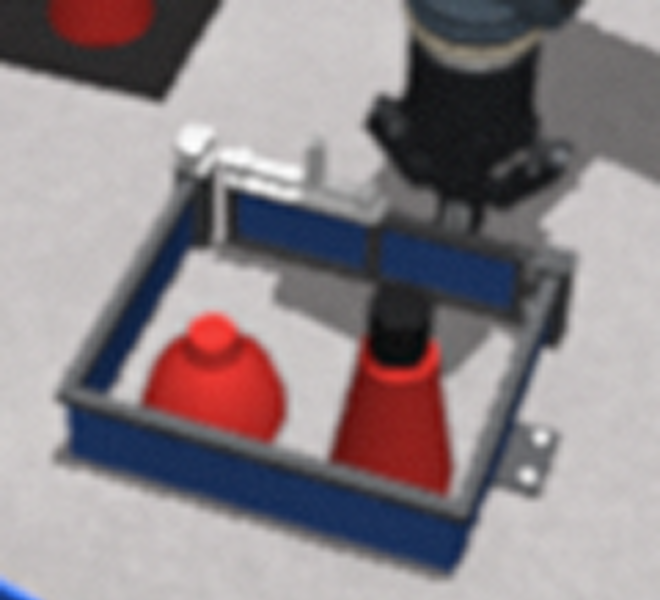

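The gate lies flat in the gateway against its stop, with about 21 N of reaction. Back off, rise and look at the knob.

```bash
python3 -m pendant '[[0,[6,0,0],[0,0,0]],[0,[12,0,0],[0,0,0]],[0,[12,0,-5],[0,0,0]],[0,[8,5,-30],[0,0,0]],[0,[10,10,-38],[0,0,0]],[0,[10,10,-38],[0,0,0]],[0,[0,0,0],[0,0,0]]]' | grep -E "tcp|force|rot"
python3 - <<'E'
from h import *
go([*gp(0,100,0),97])
arm.read_camera("wrist");arm.read_camera("top")
for c in("wrist","top"):
  for n,z in dict(gate_hinge=64,gate_end=64,bolt_knob=115,keeper=80).items():
    for r in arm.pinpoint(n,c)[:1]:
        p=at_z(c,r["location"],z)[:2]; print(c,n,round(r["score"],2),np.round(r["location"]),p.round(), "r,off",-((p-H)@Yb).round(1),((p-H)@Xb).round(1))
E
```

```text
tcp_pos: [479.2, 34.3, 167.4]
ee_rot: [[-0.977, -0.207, -0.054], [-0.206, 0.978, -0.012], [0.055, -0.001, -0.998]]
ft_force: [1.4, -0.2, 0.5]
tcp [479.2  34.3 167.4] tool delta [-72.9 -71.1  66.5] n 3.0 yaw of tool y 101.9 F [ 1.4 -0.2  0.5] op -0.004 t 13.82
wrist gate_end 0.97 [ 82. 263.] [ 580. -119.] r,off 199.8 -1.6
wrist bolt_knob 0.78 [117. 294.] [564. -62.] r,off 140.8 -5.7
wrist keeper 0.75 [ 46. 271.] [ 582. -141.] r,off 221.5 -3.8
top gate_end 0.55 [267. 191.] [ 585. -107.] r,off 189.2 6.0
top bolt_knob 0.42 [249. 192.] [576. -50.] r,off 131.5 8.2
top keeper 0.63 [276. 190.] [ 587. -139.] r,off 220.1 1.6
```

```bash
python3 -m pendant '[[0,[-12,-8,0],[0.6,-3,0]],[0,[-18,-18,0],[0,0,0]],[0,[-18,-18,0],[0,0,0]],[0,[-14,-12,0],[0,0,0]],[0,[-6,-5,0],[0,0,0]],[0,[0,0,0],[0,0,0]]]' | grep -E "force|rot"
python3 - <<'E'
from h import *
go([*gp(0,97,0),97])
arm.read_camera("wrist");cv2.imwrite("pics/w3.png",arm.read_camera("wrist"))
for n,z in dict(gate_end=64,bolt_knob=115,keeper=80).items():
    for r in arm.pinpoint(n,"wrist")[:1]:
        p=at_z("wrist",r["location"],z)[:2]; print(n,round(r["score"],2),np.round(r["location"]),p.round(), "r,off",-((p-H)@Yb).round(1),((p-H)@Xb).round(1))
E
```

```text
ee_rot: [[-0.978, -0.207, -0.012], [-0.207, 0.978, -0.011], [0.015, -0.008, -1.0]]
ft_force: [0.1, -0.1, -1.1]
tcp [558.4 -14.5 157.1] tool delta [-2.7 -3.6 60.1] n 1.5 yaw of tool y 101.9 F [ 0.1 -0.1 -1.1] op -0.0 t 14.82
gate_end 0.9 [131. 198.] [ 587. -124.] r,off 206.0 5.0
bolt_knob 0.97 [187. 219.] [571. -63.] r,off 143.0 1.3
keeper 0.79 [ 98. 200.] [ 587. -145.] r,off 226.4 1.1
```

View pics/w3.png

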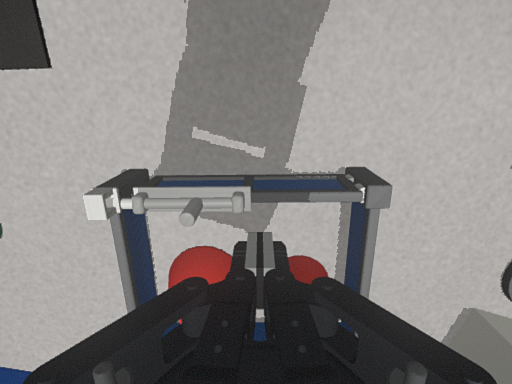

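The knob shows clearly at px (190,212), about 45 mm on the free-end side of the shut fingers. Descend, then push along the gate.

```bash
python3 -m pendant '[[0,[-2,0,20],[0,-0.7,0]],[0,[-1,0,25],[0,0,0]],[0,[0,0,14],[0,0,0]],[0,[0,0,2],[0,0,0]],[0,[0,0,0],[0,0,0]]]' | grep -E "force|rot"
python3 - <<'E'
from h import *
go([*gp(0,120,0),97])
E
```

```text
ee_rot: [[-0.978, -0.21, 0.003], [-0.21, 0.978, -0.009], [-0.001, -0.009, -1.0]]
ft_force: [0.4, -0.2, 0.3]
tcp [558.4 -11.   96.8] tool delta [ -0.8 -30.5   0.1] n 0.8 yaw of tool y 102.2 F [ 0.4 -0.2  0.3] op -0.002 t 15.48
```

```bash
python3 -m pendant '[[0,[0,-10,0],[0,0,0]],[0,[0,-10,0],[0,0,0]],[0,[0,-8,0],[0,0,0]],[0,[0,-8,0],[0,0,0]],[0,[0,-8,0],[0,0,0]],[0,[0,-6,0],[0,0,0]],[0,[0,-6,0],[0,0,0]]]' | grep -E "force|tcp"
python3 - <<'E'
from h import *
go([*gp(0,154,0),97])
E
```

```text
tcp_pos: [572.0, -70.7, 101.3]
ft_force: [-0.6, 2.4, -2.0]
tcp [572.  -70.7 101.3] tool delta [ 0.5 -3.3  4.4] n 0.1 yaw of tool y 102.2 F [-0.6  2.4 -2. ] op 0.001 t 16.07
```

Friction of about 2.4 N shows the bolt is sliding. Continue to the end stop.

```bash
python3 -m pendant '[[0,[0,-4,2],[0,0,0]],[0,[0,-4,1],[0,0,0]],[0,[0,-4,0],[0,0,0]]]' | grep -E "force|tcp"
python3 -m pendant '[[0,[0,-4,0],[0,0,0]],[0,[0,-4,0],[0,0,0]],[0,[0,-4,0],[0,0,0]]]' | grep -E "force|tcp"
```

```text
tcp_pos: [573.3, -77.0, 99.3]
ft_force: [-9.2, 41.2, 15.5]
tcp_pos: [572.7, -76.2, 99.9]
ft_force: [-6.2, 29.7, 10.6]
```

Run:
```python
from h import *
go([*gp(0,154,0),97]); p=np.array(arm.read_state()["tcp_pos"])[:2]-H; print(-p@Yb,p@Xb)
```

```text
tcp [572.7 -76.2  99.9] tool delta [-0.   2.2  3. ] n 0.1 yaw of tool y 101.9 F [-6.2 29.7 10.6] op -0.002 t 16.57
156.2761608488807 0.004885751619333636
```

It has stalled firmly at r≈156, which fits the knob being at 171. Back off, rise, and check with a picture.

```bash
python3 -m pendant '[[0,[0,6,0],[0,0,0]],[0,[0,10,-3],[0,0,0]],[0,[0,5,-25],[0,0,0]],[0,[10,0,-35],[0,0,0]],[0,[25,0,-30],[0,0,0]],[0,[35,0,-10],[0,0,0]],[0,[35,10,-10],[0,0,0]],[0,[25,10,0],[0,0,0]],[0,[0,0,0],[0,0,0]],[0,[0,0,0],[0,0,0]]]' | grep -E "force|tcp"
python3 - <<'E'
from h import *
w=arm.read_camera("wrist");s=arm.read_camera("scene")
for c in("wrist","scene"):
  for n,z in dict(gate_end=64,bolt_knob=115,keeper=80,shade=0).items():
    for r in arm.pinpoint(n,c)[:1]:
        p=at_z(c,r["location"],z)[:2]; print(c,n,round(r["score"],2),np.round(r["location"]),p.round(), "r,off",-((p-H)@Yb).round(1),((p-H)@Xb).round(1))
cv2.imwrite("pics/f1.png",np.hstack([cv2.resize(w,(400,300)),cv2.resize(s[140:260,170:330],(400,300),interpolation=cv2.INTER_CUBIC)]))
E
```

```text
tcp_pos: [432.8, -64.6, 220.4]
ft_force: [0.6, 0.3, 0.6]
wrist gate_end 0.69 [185. 277.] [ 584. -122.] r,off 203.6 2.3
wrist keeper 0.97 [162. 287.] [ 590. -144.] r,off 226.5 3.4
wrist shade 0.58 [ 41. 128.] [ 451. -331.] r,off 382.3 -169.2
scene gate_end 0.8 [240. 201.] [ 585. -126.] r,off 207.4 2.7
scene bolt_knob 0.62 [251. 192.] [572. -91.] r,off 170.9 -3.1
scene keeper 0.58 [234. 197.] [ 593. -148.] r,off 230.4 6.3
scene shade 0.63 [217. 170.] [ 434. -340.] r,off 388.0 -188.1
```

View pics/f1.png

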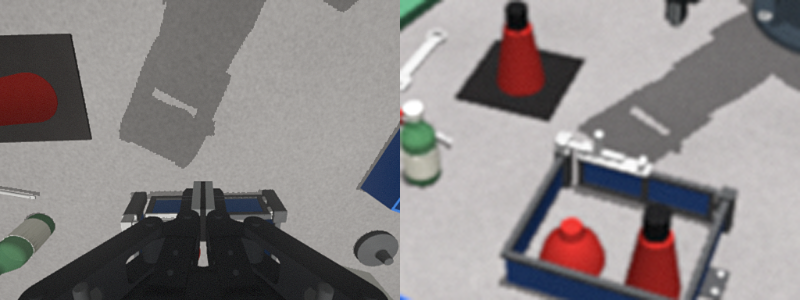

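The shade stands upright on the mat (right panel, around (520,60)). The gate is shut and the knob sits next to the keeper at r≈171, which is fully home. Nothing touches the robot, so I'll hand in.

```bash
python3 -c "
from bench import arm
print(arm.close_job())"
```

```text
the job is handed in; nothing more can be done
None
```

The job is done and handed in at about 18 s on the robot clock. I lifted the lampshade out by its neck and stood it upright near the middle of the mat. I then pushed the gate shut against its stop and slid the bolt home by its knob.

- **Shade:** in the last pictures it stands upright, wholly on the mat. The networks placed it within about 2 cm of the mat's centre.
- **Gate:** it stopped firmly with about 21 N of reaction, and in the last pictures it lies flat along the gateway.
- **Bolt:** it stopped firmly, and the last reading was about 41 N of wrist force at the fingertip, falling to 30 N. The scene camera put the knob at about 171 mm from the hinge, which is fully home. The wrist camera did not report the knob in that final look, so this rests on one camera plus the firm stop.
- **Earlier disagreements:** before the bolt moved, the readings put the knob 131 to 143 mm from the hinge, against 135 mm expected. The first grip on the neck was too high, so I regripped lower before lifting.
- **Other items:** the rejects are still in the bay. The other items looked undisturbed in the pictures, but I did not measure them again.

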